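# Hold an angle bracket in the corner of a squareness gauge

### The arm

A 6-joint arm with a two-finger parallel gripper is mounted at the origin on the work surface. World frame = base frame: x ahead of the robot, y to its left, z up, the work surface at z = 0. Lengths are in m, angles in rad, forces in N, time in s.
With the tool pointing down it reaches from about 0.425 to 0.95 m from the base axis. Payload 3.5 kg.
Tool frame: the origin (TCP) lies midway between the tips of the shut fingers; the grasp point (between the pads) lies ctrl.grasp_offset behind it (ctrl.grasp_offset is the distance from the TCP to the grasp point, in m); x points along the fingers, y is the direction in which the jaws open and shut, and the axes are right-handed (so a half turn about x gives the same grasp; the last joint's range is limited). The gripper opens to 85 mm and grips with 20 to 120 N. Pads are 22 mm wide; open, the fingers measure 114 mm over their backs; the gripper's body (76 mm by 85 mm) begins 54 mm behind the grasp point. The pads swing forward as they close: fully open they stand 13 mm farther back than shut.
Start: joints at [1.175, 0.286, 1.577, -0, 1.279, -0.15], TCP at [0.164, 0.655, 0.231] pointing down, gripper open.
Joint ranges: [-2.77, 2.77], [-0.9, 2.22], [0.21, 2.48], [-1.53, 4.67], [0.24, 2.81], [-2.84, 2.84]. Speed limits (rad/s): [2.79, 2.79, 3.14, 3.14, 3.14, 3.14].

### API

Orientations are given as a unit quaternion [x, y, z, w].
In Python, from plant import readout, read_camera, sign_off, ctrl gives the robot as it stands.
- The arm moves only by the tool drive_tool, never from a script. Its argument "steps" is a list of rows, each a list of 5 numbers: the shift along the tool's x, y, z in cm, then the turn about the tool's x in degrees, then the opening, from 0 (shut) to 1 (fully open). A call has 1 to 10 rows; each row shifts and turns the commanded pose from where the row before left it, along the tool's axes as they then stand; what a row does not reach is not made up. A row lasts 1/10 s, in which the tool goes at most 50 mm and 8.59 degrees, less where a joint would pass 70% of its speed; a pose out of reach is approached as far as the arm can. A call is refused whole if a number of a shift passes 5 or a number of a turn 8.59, either way. A call with a gripper value outside its range is refused whole. The fingers move at their own pace and stop on an object; "force" is the grip in N (left out, the last holds). Time passes only in rows, so rows that do not move let the fingers close. It gives the time, the measured TCP pose, the force and the opening at its end, in the units of the state.
- readout.get_state(): the state, without advancing time (a new reading comes with each control period).
- read_camera(name): name is "side" or "top"; returns a dict with "frame" (480x640x3 uint8, red, green, blue), "vertical_fov" (degrees; the focal length in pixels is half the picture's height over the tangent of half this angle, whatever the lens; pixels are square), "cx", "cy" (the principal point, pixels), "k1" (the pictures are not rectified: a ray, as slopes to the right and down, at radius r is drawn at 1 + k1 r^2 times it, then the intrinsics apply), "eye" and "orientation" of the camera in the world. Camera axes: x right, y up, looking along -z (the intrinsics and any distortion apply to the point x, -y, -z); pixel columns grow to the right and rows downward; lengths in m; the calibration is good to about 2 mm. A picture is of the moment at which its call begins. There is no depth.
- sign_off(): hands the job in, once; it reports no verdict.
The state is a dict: "time": time; "qpos": joint angles; "dq": joint speeds; "joint_efforts": joint torques, N m; "eef_pos": TCP position; "tcp_rot": TCP orientation; "contact_force": force on the tool from outside, world axes, zero at the start; "wrist_torque": the same for the moment, N m; "opening": opening from 0.0 (shut) to 1.0 (fully open).
Only numpy, scipy, OpenCV 4.12 (cv2) and the standard library are available. Lean on these libraries where they do the work, as an engineer would, in place of code of your own. Each camera call takes 0.05 s, during which the arm holds its last target. There are 200 camera calls.

### The job

Take the black angle bracket off the blue mat and stand it on the gauge's base plate, foot flat down, with the outer face of its upright towards the dial indicator. Slide it into the corner until that face lies flush against the long fence, with the indicator's plunger pushed in, and its end is against the short stop; finish while still holding it there in the gripper, pressed against both with steady, moderate force, so that the dial can be read. Do not let the robot touch the indicator, and leave the other things where they are.

Things in the scene. Friction and masses are not known exactly. Their poses are not given: they have to be found in the camera images.
- bracket_upright (a point): black angle bracket, 0.37 kg, standing on its foot. Foot 110 x 60 x 12 mm; upright 110 mm long, 12 mm thick, top 62 mm above the underside. Point in the upright: mid-length, mid-thickness, 42 mm above the underside, good to grip across the 12 mm. x along the length, z up; y from the upright to the foot's free edge, 54 mm ahead of this point. The outer face, 6 mm behind it, looks to -y
- gauge: squareness gauge fixed on the table: smooth aluminium base plate (friction 0.25) 190 (x) x 200 (y) x 15 mm. Origin at table height; plate from -95 to 95 mm in x, -105 to 95 in y, top at z 15. x runs along the long fence towards the short stop, y from the fence to the open side. Fully home, the bracket's axes are parallel to these and its upright point is at (15, 1, 57) mm in this frame
- corner (a point): the corner of the gauge: the point on top of the base plate where the inner faces of the long fence and the short stop would meet, at (70, -5, 15) mm in the gauge's frame; same axes
- long_fence: steel bar along gauge x, 125 x 15 mm, 14 mm high above the base plate; its inner face looks to gauge +y and passes through the corner point. Origin at the centre of its underside. The upright is gripped above it: keep the fingertips more than 14 mm above the base plate there
- end_stop: short steel bar along gauge y, 50 x 15 mm, 14 mm high above the base plate; its inner face looks to gauge -x and passes through the corner point; it begins 10 mm from the long fence's inner face plane (relief gap). Origin at the centre of its underside
- indicator: dial indicator on a post behind the long fence. Origin on the base plate's top, in the plane of the fence's inner face, 20 mm from the corner along gauge -x. Plunger points to gauge +y, 46 mm above the plate; clamp (27 mm wide with its screw) from 23 mm behind that plane, 55 mm round case 38 to 94 mm behind; all below 62 mm above the plate. It meets the bracket 35 mm from its middle, at the stop end
- plunger (a joint): travel of the indicator's plunger in m: 0 free, with its red ball tip 6 mm ahead of the long fence's inner face; grows as it is pushed in, 0.006 with the bracket home, at most 0.010. Spring of 0.8 N free, about 1.6 N with the bracket home
- mat: blue mat, 210 (x) x 400 (y) x 4 mm, fixed on the table; origin at the centre of its underside. The black bracket, the bare bracket and the ring lie on it at three places 130 mm apart along its y
- bare_bracket: bystander: loose bracket of the same form in bare aluminium, on the mat; origin under the centre of its foot, its upright on its -y side
- ring_gauge: bystander: loose steel ring, 68 mm across, 18 mm high, on the mat; origin under its centre
- gauge_case: bystander: loose wooden case 68 x 120 x 26 mm on the table beyond the gauge and mat; origin under its centre
Mind the look-alikes: they are no part of the job. Of the things that look like the part that bears bracket_upright, the middle-sized one is meant.

How it is judged:
At the end, for the whole second after the job is handed in: Black bracket down on the base plate (2 mm, 0.03 rad), outer face at the long fence (2 mm, 0.02 rad), end at the short stop (2 mm), pressed on each with 2 to 40 N, plunger in by over 4 mm, at rest and held by the fingers (contact force between bracket and long_fence between 2 and 40 N and contact force between bracket and end_stop between 2 and 40 N and contact force between the fingers and bracket above 1 N and x of bracket_upright in the frame of gauge between 0.013 and 0.018 m and y of bracket_upright in the frame of gauge between -0.002 and 0.003 m and z of bracket_upright in the frame of gauge below 0.059 m and angle between the x axis of bracket_upright and the x axis of gauge, either way round below 0.02 rad and angle between bracket_upright's own z axis and vertical below 0.03 rad and value of joint plunger above 0.004 m and linear speed of bracket below 0.01 m/s); the arm keeps its last pose, push and grip.
It fails at once if the robot touches the dial indicator (contact force between any of the fingers, the arm and indicator above 1 N).
It fails at once if a bystander is moved more than 15 mm (distance of any of bare_bracket, ring_gauge, gauge_case from where it was at the start of the episode above 0.015 m).
It also fails if it takes over 54 s, if anything falls off the work surface, if the arm or the gripper's body presses on something with over 40 N, if the wrist force passes 120 N, or if a joint passes its speed limit or range.

## Working session

There is one attempt and no reset: what is moved stays moved. The work goes in short steps, Python scripts to look and compute and a tool call to move; the robot and the scene stay as the last step left them, time stands still between calls to the robot, and variables do not carry over. Pictures are saved under pics/ and viewed, about 8 in all and at most 12, crops included, and the job is handed in when it is done.

Besides the shell and the picture viewer there is one more tool, called after "Call:" as name([rows], argument=value, ...), one row to a line, values as JSON. drive_tool: Moves the arm, as the interface text tells. Its arguments: {"type":"object","properties":{"steps":{"type":"array","items":{"type":"array","items":{"type":"number"}}},"force":{"type":"number"}},"required":["steps"]}

```bash
mkdir -p pics; ls; python3 - <<'E'
from plant import readout, read_camera, ctrl
import cv2,numpy as np
print(ctrl.grasp_offset, readout.get_state())
for n in("side","top"):
    d=read_camera(n); cv2.imwrite(f"pics/{n}0.png",d["frame"][:,:,::-1]); print(n,{k:v for k,v in d.items() if k!="frame"})
E
```

```text
pics
0.0187 {'time': 0.0, 'qpos': array([ 1.17501296e+00,  2.87195686e-01,  1.57818280e+00,  2.92782901e-05,
        1.27863242e+00, -1.49972411e-01]), 'dq': array([ 0.00147319, -0.0009358 , -0.00048887, -0.00136701,  0.00173964,
       -0.00032589]), 'joint_efforts': array([-1.04898711e-03, -4.05960596e+01, -2.92633581e+01, -2.22986646e-04,
        5.75869140e-03, -2.26211284e-06]), 'eef_pos': array([0.16394295, 0.65410104, 0.22992404]), 'tcp_rot': array([ 0.0858709 ,  0.70201189, -0.08751224,  0.70153197]), 'contact_force': array([-0.54604072, -0.59684637,  0.53786155]), 'wrist_torque': array([-0.00353483,  0.07313145, -0.00736302]), 'opening': 0.9982406741189696}
side {'vertical_fov': 47.48266527278874, 'cx': 326.6003004903833, 'cy': 248.0851721412659, 'k1': -0.16067726260137916, 'eye': array([ 0.32145826, -0.72808471,  0.86713566]), 'orientation': array([ 0.38215417, -0.05840549, -0.14296222,  0.91110307])}
top {'vertical_fov': 51.79279551920758, 'cx': 328.03736101339285, 'cy': 241.09452342056198, 'k1': -0.02293539277608833, 'eye': array([0.36785234, 0.07584254, 1.0864527 ]), 'orientation': array([ 0.07849613, -0.07504788, -0.67337612,  0.73128023])}
```

View pics/top0.png

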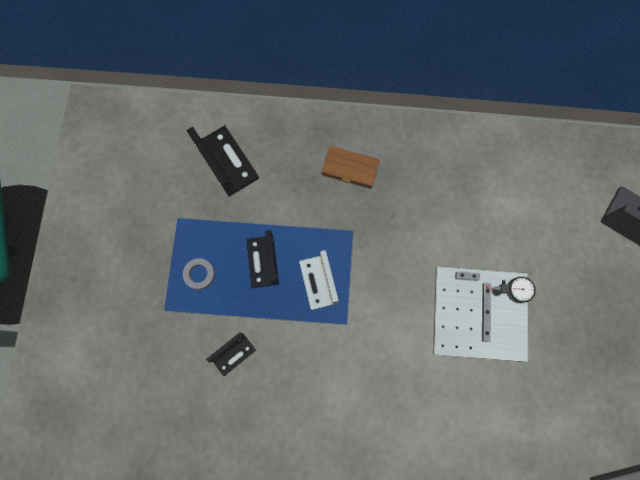

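View pics/side0.png

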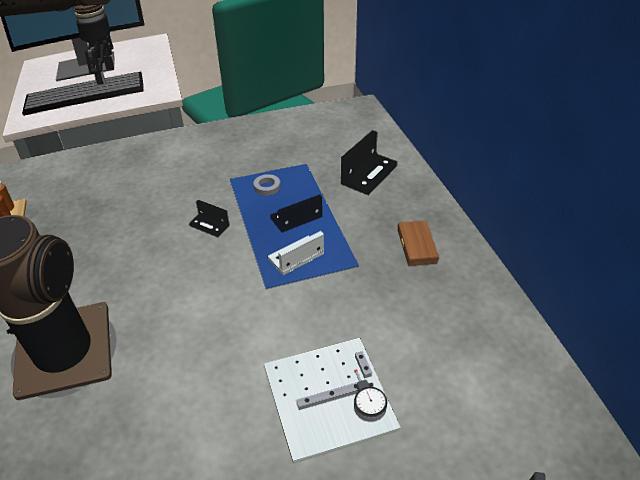

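The top view shows the black bracket in the middle of the mat at about (262,260), its upright on the right. The gauge plate is around (482,314), with the fence at (487,312), the stop at (467,276) and the dial at (521,290). The side view agrees, with the bracket at (297,212). The gauge axes and bracket axes are nearly parallel. Next I'll measure.

```bash
cat > h.py <<'E'
import numpy as np,cv2
from scipy.spatial.transform import Rotation as R
def K(d):
    f=240/np.tan(np.radians(d["vertical_fov"]/2)); return np.array([[f,0,d["cx"]],[0,f,d["cy"]],[0,0,1]])
def ray(d,px):
    # k1 in slope units: same as OpenCV radial k1
    p=cv2.undistortPoints(np.array(px,float).reshape(-1,1,2),K(d),np.array([d["k1"],0,0,0.]))[:,0]
    v=np.c_[p[:,0],-p[:,1],-np.ones(len(p))]
    return R.from_quat(d["orientation"]).apply(v)
def onz(d,px,z):
    v=ray(d,px); return d["eye"]+v*((z-d["eye"][2])/v[:,2])[:,None]
def proj(d,P):
    v=R.from_quat(d["orientation"]).inv().apply(np.atleast_2d(P)-d["eye"])
    v=np.c_[v[:,0],-v[:,1],-v[:,2]]
    return cv2.projectPoints(v,np.zeros(3),np.zeros(3),K(d),np.array([d["k1"],0,0,0.]))[0][:,0]
E
python3 - <<'E'
from h import *
from plant import read_camera
ds={n:read_camera(n) for n in("side","top")}
d=ds["top"]; f=d["frame"].astype(int)
m=((f.min(2)>165)).astype(np.uint8); m[:,:400]=0; m=cv2.morphologyEx(m,cv2.MORPH_CLOSE,np.ones((25,25)))
c=max(cv2.findContours(m,0,2)[0],key=cv2.contourArea); b=cv2.boxPoints(cv2.minAreaRect(c)); print(b)
P=onz(d,b,.015); print(P,np.linalg.norm(np.diff(P,axis=0),axis=1))
up=lambda n,x,y,w,h,s:cv2.resize(ds[n]["frame"][y:y+h,x:x+w,::-1],None,fx=s,fy=s,interpolation=cv2.INTER_CUBIC)
a=np.hstack([up("top",230,225,60,75,6),up("top",430,260,110,110,450/110)[:450]])
cv2.imwrite("pics/t1.png",a[:, :800])
a=np.hstack([up("side",262,182,75,60,5),up("side",260,330,145,135,3)[:300]]) if 0 else None
s1=up("side",262,182,75,56,5); s2=up("side",260,335,145,130,2.7)
H=max(s1.shape[0],s2.shape[0]); pad=lambda i:cv2.copyMakeBorder(i,0,H-i.shape[0],0,0,0)
cv2.imwrite("pics/s1.png",np.hstack([pad(s1),pad(s2)]))
E
```

```text
[[430.68442 353.5243 ]
 [437.54263 266.0818 ]
 [534.43677 273.68134]
 [527.5786  361.12384]]
[[ 0.37905914 -0.14590074  0.015     ]
 [ 0.56813228 -0.15376564  0.015     ]
 [ 0.56869558 -0.3677535   0.015     ]
 [ 0.37953456 -0.35208936  0.015     ]] [0.18923665 0.2139886  0.18980848]
```

View pics/t1.png

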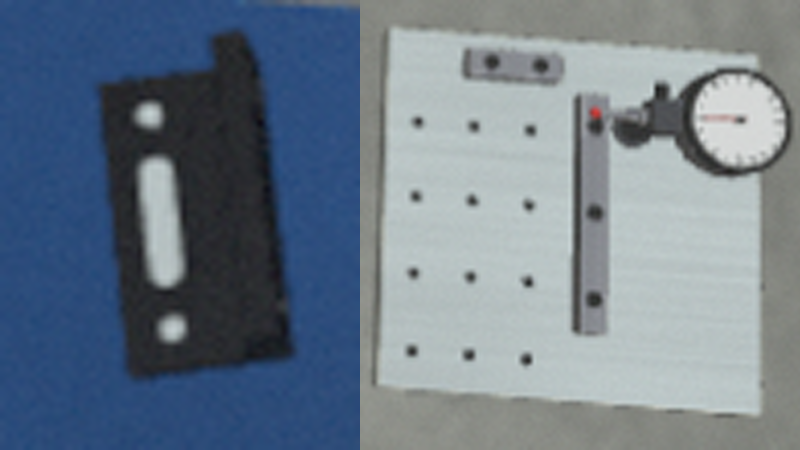

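View pics/s1.png

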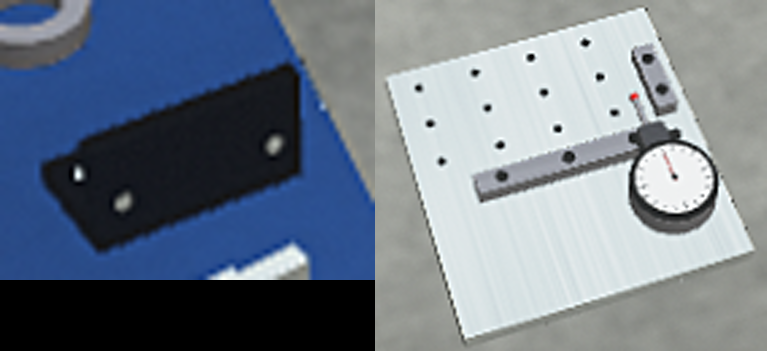

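The top crop shows the bracket foot's left edge from (100,85) to (130,375) and the outer bottom edge from (260,75) to (292,355). The fence's inner base edge runs from (574,95) to (574,333), the stop's base edge from (464,76) to (563,84). The side crop shows the outer face's bottom corners at (100,250) and (300,172). The bracket's upright faces the gauge side.

```bash
python3 - <<'E'
from h import *
from plant import read_camera
np.set_printoptions(precision=4,suppress=True)
T=read_camera("top");S=read_camera("side")
tb=lambda p:np.array(p)/6+[230,225]-.42
tg=lambda p:(np.array(p)-[360,0])/4.0909+[430,260]-.38
sb=lambda p:np.array(p)/5+[262,182]-.4
sg=lambda p:(np.array(p)-[375,0])/2.7+[260,335]-.3
def show(n,P):
    v=P[-1]-P[0]; print(n,P[:,:2].tolist().__repr__() if 0 else P[:,:2].round(4).tolist(),"last-first",np.linalg.norm(v).round(4),"ang",np.degrees(np.arctan2(v[1],v[0])).round(2))
show("foot free z16",onz(T,tb([[130,373],[100,85]]),.016))
show("outer bottom z4",onz(T,tb([[292,355],[262,80]]),.004))
show("top outer z66",onz(T,tb([[243,35]]),.066))
show("top inner z66",onz(T,tb([[213,38]]),.066))
show("side outer bottom z4",onz(S,sb([[100,250],[300,174]]),.004))
show("side top z66",onz(S,sb([[80,145],[295,63]]),.066))
show("plate left z15",onz(T,tg([[376,385],[390,28]]),.015))
show("plate right z15",onz(T,tg([[762,413],[760,55]]),.015))
show("fence base",onz(T,tg([[574,333],[574,95]]),.015))
show("stop base",onz(T,tg([[563,84],[464,76]]),.015))
show("side plate left",onz(S,sg([[388,78],[645,8]]),.015))
show("side plate bot",onz(S,sg([[465,340],[753,250]]),.015))
# red tip, two views, z=61
for n,d in(("top",T),("side",S)):
    f=d["frame"].astype(int); m=(f[:,:,0]>f[:,:,1]+60)&(f[:,:,0]>f[:,:,2]+60)
    r,c=np.nonzero(m); k=(c>330)&(r>270); print(n,c[k].mean(),r[k].mean(),onz(d,[[c[k].mean(),r[k].mean()]],.061))
E
```

```text
foot free z16 [[0.489, 0.2489], [0.5944, 0.2723]] last-first 0.1079 ang 12.5
outer bottom z4 [[0.5019, 0.1924], [0.6038, 0.2143]] last-first 0.1043 ang 12.11
top outer z66 [[0.606, 0.2148]] last-first 0.0 ang 0.0
top inner z66 [[0.6041, 0.2252]] last-first 0.0 ang 0.0
side outer bottom z4 [[0.5039, 0.1932], [0.6087, 0.2156]] last-first 0.1071 ang 12.09
side top z66 [[0.4995, 0.1976], [0.6093, 0.2236]] last-first 0.1128 ang 13.33
plate left z15 [[0.3791, -0.1519], [0.5672, -0.1525]] last-first 0.1881 ang -0.17
plate right z15 [[0.3807, -0.3527], [0.5688, -0.3522]] last-first 0.1881 ang 0.17
fence base [[0.4138, -0.2542], [0.539, -0.2522]] last-first 0.1252 ang 0.95
stop base [[0.5444, -0.2462], [0.5444, -0.193]] last-first 0.0532 ang 90.02
side plate left [[0.3816, -0.1566], [0.5693, -0.1547]] last-first 0.1877 ang 0.57
side plate bot [[0.3812, -0.3547], [0.5693, -0.353]] last-first 0.1881 ang 0.54
top 487.1666666666667 287.1666666666667 [[ 0.5234 -0.2492  0.061 ]]
side 355.8333333333333 370.1666666666667 [[ 0.5257 -0.2488  0.061 ]]
```

```bash
cat >> h.py <<'E'
def plan(x,y,z,yaw):
    """shift (cm, tool axes after the turn) and turn (deg) to put the TCP at x,y,z with tool y on +-heading yaw+90"""
    from plant import readout
    s=readout.get_state(); Rt=R.from_quat(s["tcp_rot"]); M=Rt.as_matrix()
    ty=M[:,1]; h=np.degrees(np.arctan2(ty[1],ty[0])); t=(yaw+90-h+90)%180-90   # world yaw turn
    t=-t # tool x points down
    M2=(Rt*R.from_rotvec([np.radians(t),0,0])).as_matrix()
    print("t",s["time"],"pos",s["eef_pos"].round(4),"ty heading",h.round(2),"tilt x",M[:,0].round(4),"F",s["contact_force"].round(1),"open",round(s["opening"],3),"q6",s["qpos"][5].round(2))
    print("turn",t.round(2),"shift cm",(100*M2.T@(np.array([x,y,z])-s["eef_pos"])).round(2)); print("axes y,z in world",M2[:,1].round(3),M2[:,2].round(3))
E
python3 -c "
from h import *
plan(.554,.210,.160,12.3)"
```

```text
t 0.3 pos [0.1641 0.6545 0.2308] ty heading 75.92 tilt x [-3.e-04 -8.e-04 -1.e+00] F [ 0.7  0.7 -0.4] open 0.996 q6 -0.15
turn -26.38 shift cm [  7.1  -51.73  28.63]
axes y,z in world [-0.213  0.977 -0.001] [ 0.977  0.213 -0.   ]
```

Call:
drive_tool([
  [0, 0, 0, -6.6, 1],
  [0, 0, 0, -6.6, 1],
  [0, 0, 0, -6.6, 1],
  [0, 0, 0, -6.6, 1],
  [0, -4, 2.2, 0, 1],
  [0, -4, 2.2, 0, 1],
  [0, -4, 2.2, 0, 1],
  [0, -4, 2.2, 0, 1],
  [0, -4, 2.2, 0, 1],
  [0, -4, 2.2, 0, 1],
], force=60)

```text
time: 1.3
eef_pos: [0.3453, 0.4469, 0.2315]
tcp_rot: [-0.076, 0.703, 0.076, 0.703]
contact_force: [1.1, 0.6, -0.5]
opening: 1.0
```

Call:
drive_tool([
  [0.7, -4, 2.2, 0, 1],
  [0.7, -4, 2.2, 0, 1],
  [0.7, -4, 2.2, 0, 1],
  [0.7, -4, 2.2, 0, 1],
  [0.7, -4, 2.2, 0, 1],
  [0.7, -4, 2.2, 0, 1],
  [0.7, -3.8, 2.2, 0, 1],
  [0, 0, 0, 0, 1],
  [0, 0, 0, 0, 1],
])

```text
time: 2.2
eef_pos: [0.5543, 0.2089, 0.1819]
tcp_rot: [-0.075, 0.704, 0.075, 0.703]
contact_force: [-0.5, 0.2, 0.0]
opening: 1.003
```

```bash
python3 - <<'E'
from h import *
from plant import read_camera
plan(.554,.210,.160,12.3)
a=[]
for n in("top","side"):
    d=read_camera(n); p=proj(d,[.555,.21,.08])[0].astype(int); a.append(cv2.resize(d["frame"][p[1]-50:p[1]+50,p[0]-50:p[0]+50,::-1],(400,400),interpolation=2)); print(p)
cv2.imwrite("pics/c2.png",np.hstack(a))
E
```

```text
t 2.2 pos [0.5543 0.2089 0.1819] ty heading 102.19 tilt x [-1.1e-03  3.0e-04 -1.0e+00] F [-0.5  0.2  0. ] open 1.003 q6 -1.59
turn -0.11 shift cm [ 2.19  0.11 -0.  ]
axes y,z in world [-0.213  0.977  0.001] [ 0.977  0.213 -0.001]
[268 252]
[299 197]
```

View pics/c2.png

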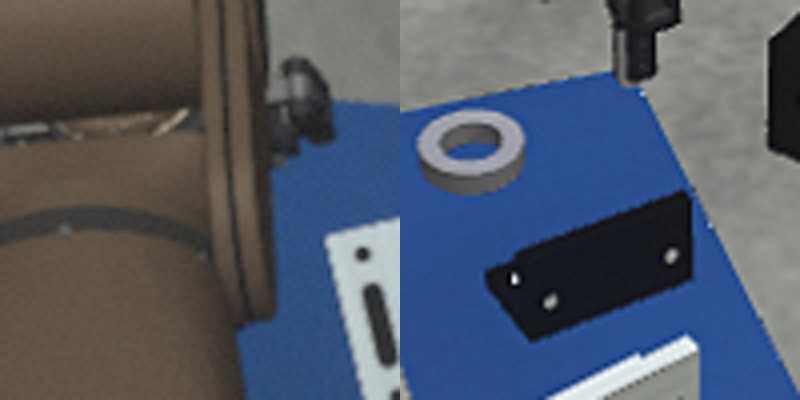

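The top view is blocked by the arm. In the side view the open finger is at (635,60), well above the bracket at (590,270), and the space around the bracket is free. I'll go down and grip.

Call:
drive_tool([
  [4, 0.1, 0, 0, 1],
  [4, 0, 0, 0, 1],
  [3, 0, 0, 0, 1],
  [2, 0, 0, 0, 1],
  [1.5, 0, 0, 0, 1],
  [0.6, 0, 0, 0, 1],
  [0, 0, 0, 0, 1],
  [0, 0, 0, 0, 0.3],
  [0, 0, 0, 0, 0.3],
  [0, 0, 0, 0, 0.3],
], force=60)

```text
time: 3.3
eef_pos: [0.5547, 0.2107, 0.0326]
tcp_rot: [-0.076, 0.702, 0.076, 0.704]
contact_force: [0.2, 0.3, 0.1]
opening: 0.514
```

Call:
drive_tool([
  [0, 0, 0, 0, 0],
  [0, 0, 0, 0, 0],
  [0, 0, 0, 0, 0],
  [0, 0, 0, 0, 0],
  [0, 0, 0, 0, 0],
  [0, 0, 0, 0, 0],
  [0, 0, 0, 0, 0],
  [0, 0, 0, 0, 0],
])

```text
time: 4.1
eef_pos: [0.5543, 0.2105, 0.0318]
tcp_rot: [-0.076, 0.703, 0.076, 0.703]
contact_force: [-0.7, -1.8, 5.2]
opening: 0.131
```

Call:
drive_tool([
  [-1, 0, 0, 0, 0],
  [-2, 0, 0, 0, 0],
  [-3, 0, 0, 0, 0],
  [-3, 0, 0, 0, 0],
  [-3, 0, 0, 0, 0],
  [0, 0, 0, 0, 0],
  [0, 0, 0, 0, 0],
])

```text
time: 4.8
eef_pos: [0.5531, 0.2107, 0.1502]
tcp_rot: [-0.076, 0.703, 0.076, 0.703]
contact_force: [0.9, -0.7, -3.6]
opening: 0.134
```

```bash
python3 - <<'E'
from h import *
from plant import read_camera
g=np.array([.4747,-.2487]); 
plan(*(g+[.005,.060]),.145,0.4)
a=[]
for n in("side",):
    d=read_camera(n); p=proj(d,[.555,.21,.14])[0].astype(int); x0,y0=p[0]-50,p[1]-50;a.append(cv2.resize(d["frame"][y0:y0+100,x0:x0+100,::-1],(600,600),interpolation=2)); print(x0,y0)
cv2.imwrite("pics/c3.png",np.hstack(a))
E
```

```text
t 4.8 pos [0.5531 0.2107 0.1502] ty heading 102.33 tilt x [-0.0013 -0.     -1.    ] F [ 0.9 -0.7 -3.6] open 0.134 q6 -1.59
turn 11.93 shift cm [  0.54 -39.88  -7.62]
axes y,z in world [-0.007  1.    -0.   ] [ 1.     0.007 -0.001]
248 126
```

View pics/c3.png

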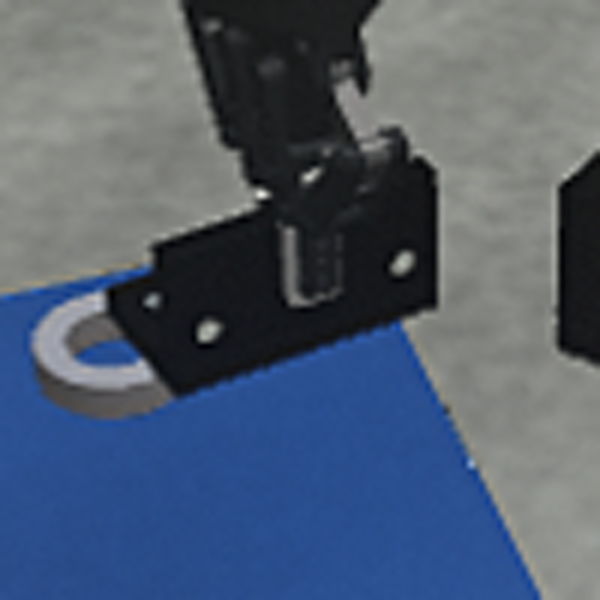

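The side crop shows the bracket held near its middle: finger at (312,275), bottom edge from (185,395) to (437,303), level. It's clear of the ring. I'll carry it over to the gauge.

Call:
drive_tool([
  [0, 0, 0, 6, 0],
  [0, 0, 0, 5.9, 0],
  [0, -2, -0.5, 0, 0],
  [0, -4, -0.8, 0, 0],
  [0, -4, -0.8, 0, 0],
  [0, -4, -0.8, 0, 0],
  [0, -4, -0.8, 0, 0],
  [0, -4, -0.8, 0, 0],
  [0, -4, -0.8, 0, 0],
  [0, -4, -0.8, 0, 0],
])

```text
time: 5.85
eef_pos: [0.4927, -0.0905, 0.1482]
tcp_rot: [-0.002, 0.709, 0.003, 0.705]
contact_force: [1.0, 0.1, -2.4]
opening: 0.138
```

Call:
drive_tool([
  [0, -4, -0.8, 0, 0],
  [0, -4, -0.8, 0, 0],
  [0, -3, -0.6, 0, 0],
  [0, -2, -0.3, 0, 0],
  [0, 0, 0, 0, 0],
  [0, 0, 0, 0, 0],
])

```text
time: 6.45
eef_pos: [0.4697, -0.2191, 0.1488]
tcp_rot: [-0.001, 0.708, 0.003, 0.706]
contact_force: [-1.1, 1.0, -2.7]
opening: 0.13
```

```bash
python3 - <<'E'
from h import *
from plant import read_camera
g=np.array([.4747,-.2487]); 
plan(*(g+[-.005,.026]),.060,0.4)
d=read_camera("side"); p=proj(d,[.47,-.222,.12])[0].astype(int); x0,y0=p[0]-75,p[1]-60;cv2.imwrite("pics/c4.png",cv2.resize(d["frame"][y0:y0+150,x0:x0+160,::-1],(640,600),interpolation=2)); print(x0,y0)
E
```

```text
t 6.45 pos [ 0.4697 -0.2191  0.1488] ty heading 90.35 tilt x [-0.0037  0.0034 -1.    ] F [-1.1  1.  -2.7] open 0.13 q6 -2.21
turn -0.05 shift cm [ 8.88 -0.39  0.03]
axes y,z in world [-0.007  1.     0.003] [ 1.     0.007 -0.004]
245 286
```

View pics/c4.png

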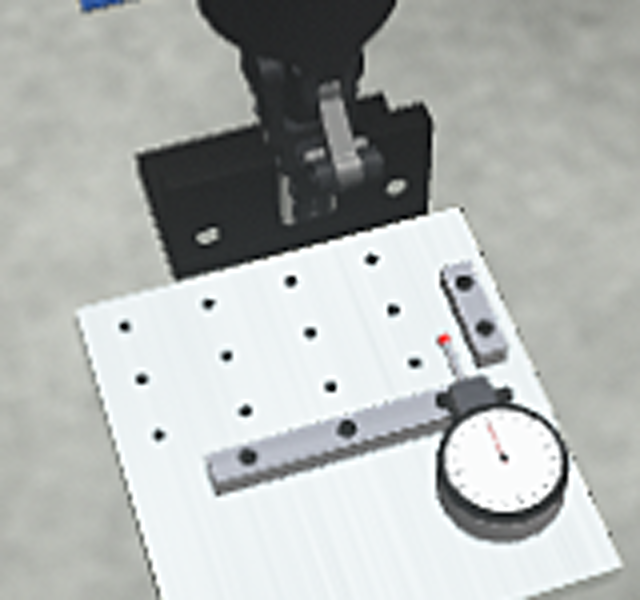

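The crop shows the bracket hanging above the plate. Its outer face's bottom edge runs from (178,280) to (430,213), and the red tip (444,340) and the stop (475,312) are clear. I'll check its placement in the hand from the edge.

```bash
python3 - <<'E'
from h import *
from plant import read_camera
d=read_camera("side")
px=np.array([[178,280],[430,213]])/4+[245,286]-.4
P=onz(d,px,.1488-.0278); v=P[1]-P[0]
print(P,np.linalg.norm(v),np.degrees(np.arctan2(v[1],v[0])),"mid-tcp",P.mean(0)[:2]-[.4697,-.2191])
E
```

```text
[[ 0.41618061 -0.2246239   0.121     ]
 [ 0.52547921 -0.22438741  0.121     ]] 0.10929886292790783 0.1239710433856223 mid-tcp [ 0.00112991 -0.00540566]
```

Call:
drive_tool([
  [2, 0, 0, 0, 0],
  [3, 0, 0, 0, 0],
  [3, 0, 0, 0, 0],
  [1.5, 0, 0, 0, 0],
  [0.6, 0, 0, 0, 0],
  [0, 0, 0, 0, 0],
  [0, 0, 0, 0, 0],
  [0, 0, 0, 0, 0],
])

```text
time: 7.35
eef_pos: [0.4721, -0.2205, 0.0518]
tcp_rot: [-0.003, 0.706, 0.002, 0.708]
contact_force: [-0.2, -0.8, -2.9]
opening: 0.132
```

Call:
drive_tool([
  [0.1, 0, 0, 0, 0],
  [0.1, 0, 0, 0, 0],
  [0.1, 0, 0, 0, 0],
  [0, 0, 0, 0, 0],
  [0, 0, 0, 0, 0],
  [0, 0, 0, 0, 0],
])

```text
time: 7.95
eef_pos: [0.471, -0.22, 0.0473]
tcp_rot: [-0.003, 0.707, 0.003, 0.707]
contact_force: [-0.8, -0.8, -2.8]
opening: 0.134
```

Call:
drive_tool([
  [0.15, 0, 0, 0, 0],
  [0.1, 0, 0, 0, 0],
  [0.1, 0, 0, 0, 0],
  [0.1, 0, 0, 0, 0],
  [0, 0, 0, 0, 0],
  [0, 0, 0, 0, 0],
  [0, 0, 0, 0, 0],
])

```text
time: 8.65
eef_pos: [0.4711, -0.22, 0.0428]
tcp_rot: [-0.003, 0.707, 0.003, 0.707]
contact_force: [0.3, 0.5, -3.7]
opening: 0.131
```

Call:
drive_tool([
  [0.1, 0, 0, 0, 0],
  [0.1, 0, 0, 0, 0],
  [0, 0, 0, 0, 0],
  [0, 0, 0, 0, 0],
  [0, 0, 0, 0, 0],
])

```text
time: 9.15
eef_pos: [0.4722, -0.2208, 0.0428]
tcp_rot: [-0.003, 0.706, 0.002, 0.708]
contact_force: [-1.3, 0.7, 6.3]
opening: 0.131
```

Contact with the plate reads about 9 N. Next I slide it towards the corner.

Call:
drive_tool([
  [0, -0.4, 0.2, 0, 0],
  [0, -0.5, 0.2, 0, 0],
  [0, -0.5, 0.2, 0, 0],
  [0, -0.4, 0.2, 0, 0],
  [0, -0.3, 0.2, 0, 0],
  [0, -0.2, 0, 0, 0],
  [0, 0, 0, 0, 0],
  [0, 0, 0, 0, 0],
  [0, 0, 0, 0, 0],
])

```text
time: 10.05
eef_pos: [0.4827, -0.2432, 0.0428]
tcp_rot: [-0.003, 0.706, 0.002, 0.708]
contact_force: [1.2, 1.8, 5.3]
opening: 0.13
```

Call:
drive_tool([
  [0, -0.1, 0, 0, 0],
  [0, -0.1, 0, 0, 0],
  [0, -0.1, 0, 0, 0],
  [0, 0, 0, 0, 0],
  [0, 0, 0, 0, 0],
  [0, 0, 0, 0, 0],
])

```text
time: 10.65
eef_pos: [0.4827, -0.246, 0.0428]
tcp_rot: [-0.003, 0.706, 0.003, 0.708]
contact_force: [0.4, 3.1, 5.3]
opening: 0.128
```

Call:
drive_tool([
  [0, -0.1, 0, 0, 0],
  [0, -0.1, 0, 0, 0],
  [0, 0, 0, 0, 0],
  [0, 0, 0, 0, 0],
  [0, 0, 0, 0, 0],
])

```text
time: 11.15
eef_pos: [0.4827, -0.2468, 0.0428]
tcp_rot: [-0.001, 0.706, 0.003, 0.708]
contact_force: [0.5, 6.8, 8.7]
opening: 0.134
```

Call:
drive_tool([
  [0, 0, 0.15, 0, 0],
  [0, 0, 0.15, 0, 0],
  [0, 0, 0.1, 0, 0],
  [0, 0, 0, 0, 0],
  [0, 0, 0, 0, 0],
  [0, 0, 0, 0, 0],
])

```text
time: 11.75
eef_pos: [0.4857, -0.2467, 0.0428]
tcp_rot: [-0.001, 0.707, 0.003, 0.707]
contact_force: [-2.8, 6.1, 10.2]
opening: 0.132
```

Call:
drive_tool([
  [0, 0, 0.1, 0, 0],
  [0, 0, 0.1, 0, 0],
  [0, 0, 0.1, 0, 0],
  [0, 0, 0, 0, 0],
  [0, 0, 0, 0, 0],
  [0, 0, 0, 0, 0],
])

```text
time: 12.35
eef_pos: [0.4887, -0.2467, 0.0428]
tcp_rot: [-0.001, 0.707, 0.003, 0.707]
contact_force: [-4.2, 6.3, 9.7]
opening: 0.131
```

Call:
drive_tool([
  [0, 0, 0.1, 0, 0],
  [0, 0, 0.1, 0, 0],
  [0, 0, 0, 0, 0],
  [0, 0, 0, 0, 0],
  [0, 0, 0, 0, 0],
])

```text
time: 12.85
eef_pos: [0.49, -0.2467, 0.0428]
tcp_rot: [-0.001, 0.708, 0.004, 0.706]
contact_force: [-6.3, 5.9, 11.4]
opening: 0.13
```

Call:
drive_tool([
  [0, 0, 0.1, 0, 0],
  [0, 0, 0.1, 0, 0],
  [0, 0, 0, 0, 0],
  [0, 0, 0, 0, 0],
  [0, 0, 0, 0, 0],
])

```text
time: 13.35
eef_pos: [0.49, -0.2467, 0.0429]
tcp_rot: [-0.001, 0.71, 0.004, 0.704]
contact_force: [-12.8, 5.6, 16.9]
opening: 0.132
```

Call:
drive_tool([
  [0, 0, 0.1, 0, 0],
  [0, 0, 0.1, 0, 0],
  [0, 0, 0, 0, 0],
  [0, 0, 0, 0, 0],
  [0, 0, 0, 0, 0],
])

```text
time: 13.85
eef_pos: [0.4901, -0.2467, 0.0429]
tcp_rot: [-0.001, 0.712, 0.005, 0.703]
contact_force: [-20.2, 4.2, 20.2]
opening: 0.134
```

The stop is reached at x = 0.490. I'll ease off the x push and raise the fence push.

Call:
drive_tool([
  [0, -0.1, -0.1, 0, 0],
  [0, -0.1, -0.1, 0, 0],
  [0, -0.1, 0, 0, 0],
  [0, 0, 0, 0, 0],
  [0, 0, 0, 0, 0],
  [0, 0, 0, 0, 0],
])

```text
time: 14.45
eef_pos: [0.49, -0.247, 0.0428]
tcp_rot: [0.001, 0.71, 0.006, 0.704]
contact_force: [-12.4, 12.4, 20.1]
opening: 0.132
```

```bash
python3 - <<'E'
from h import *
from plant import read_camera
plan(.49,-.2467,.0428,0.4)
d=read_camera("side"); x0,y0=265,325
cv2.imwrite("pics/c5.png",cv2.resize(d["frame"][y0:y0+110,x0:x0+145,::-1],(790,599),interpolation=2))
E
```

```text
t 14.45 pos [ 0.49   -0.247   0.0428] ty heading 90.36 tilt x [-0.0087  0.0103 -0.9999] F [-12.4  12.4  20.1] open 0.132 q6 -2.23
turn -0.04 shift cm [ 0.    0.03 -0.  ]
axes y,z in world [-0.007  1.     0.01 ] [ 1.     0.007 -0.009]
```

View pics/c5.png

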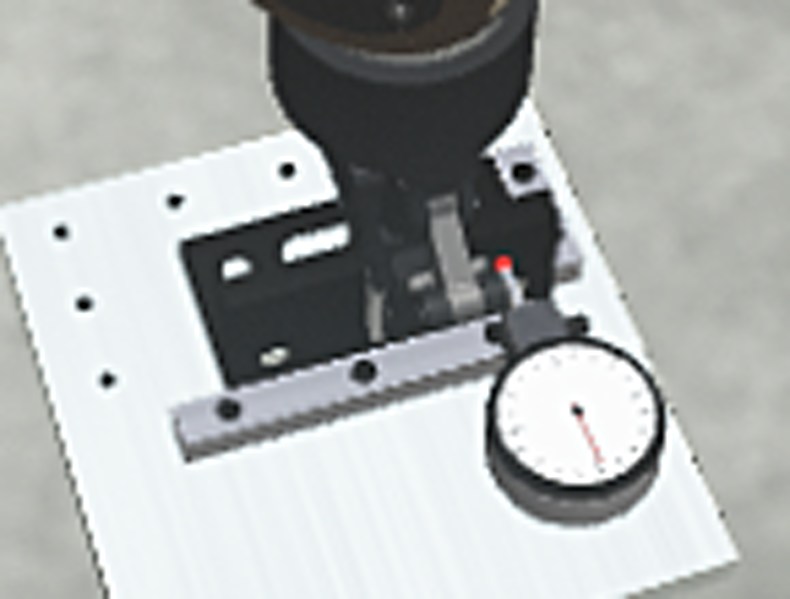

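The needle has swung well round. The red tip (503,263) bears on the upright, the outer face lies along the fence from (228,388) to (500,315), and the end sits at the stop near (560,265). One more hold to check that it is steady, then I sign off.

Call:
drive_tool([
  [0, 0, 0, 0, 0],
  [0, 0, 0, 0, 0],
  [0, 0, 0, 0, 0],
  [0, 0, 0, 0, 0],
  [0, 0, 0, 0, 0],
  [0, 0, 0, 0, 0],
  [0, 0, 0, 0, 0],
  [0, 0, 0, 0, 0],
])

```text
time: 15.3
eef_pos: [0.49, -0.247, 0.0428]
tcp_rot: [0.001, 0.71, 0.006, 0.704]
contact_force: [-12.4, 12.9, 20.8]
opening: 0.134
```

```bash
python3 - <<'E'
from h import *
from plant import read_camera,sign_off
plan(.49,-.247,.0428,0.4)
d=read_camera("side")
s=np.array([790/145,599/110]); px=np.array([[228,388],[500,315]])/s+[265,325]-.4
P=onz(d,px,.029); v=P[1]-P[0]; print("face/fence line z29",P,np.degrees(np.arctan2(v[1],v[0])))
print(sign_off())
E
```

```text
t 15.3 pos [ 0.49   -0.247   0.0428] ty heading 90.36 tilt x [-0.0087  0.0104 -0.9999] F [-12.4  12.9  20.8] open 0.134 q6 -2.23
turn -0.04 shift cm [-0. -0. -0.]
axes y,z in world [-0.007  1.     0.01 ] [ 1.     0.007 -0.009]
face/fence line z29 [[ 0.43448932 -0.25297593  0.029     ]
 [ 0.52604665 -0.254153    0.029     ]] -0.736559613697665
the job is handed in; nothing more can be done
None
```

I took the black bracket off the mat by its upright, stood it on the base plate and slid it against the long fence and then the short stop. I handed the job in at about 15.3 s of the 54 s allowed, still gripping and pressing it there. The hand-in gives no verdict, so the checks below are my own.

**Last checks:**
- **Pose:** it held steady over the last 0.8 s, with the tool at (0.490, -0.247, 0.043) m. That is within about 2 mm of the home position I worked out from the pictures.
- **Push:** the wrist read about 12 N towards the stop, 13 N towards the fence and 21 N downward. These totals include friction, about 1.6 N of plunger spring and about 4 N of bracket weight, so I put the stop and fence contacts at around 10 N each. I did not measure those contacts separately.
- **Dial:** the needle has swung well round and the red tip bears on the upright. I did not measure the plunger travel.
- **Other things:** I planned every path clear of the indicator and the loose items. I did not measure the loose items again at the end.

**What disagreed:**
- **Tilt:** the tool leans about 0.013 rad under load. The bracket may share some of that, which would still be under the 0.03 rad limit.
- **Fence angle:** a rough reading of the bracket/fence line gave -0.7°, against about +0.4° for the gauge and the tool. I put this down to coarse pixel picking, because in the picture the face lies flush along the fence.

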